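# Seat the keyed cover of the patio fan's battery box

## Task

Close the fan's battery box against the dust: with a fingertip, push the orange cover round by its black tab until the notch in its rim is over the box's brass pin, then press the cover fully down onto its seal. Do not pull the cover up off the box, leave everything else on the table where it is, and finish with the hand clear.

Things in the scene. Friction and masses are not known exactly. Their poses are not given: they have to be found in the camera images.
- battery_box: grey battery box, 160 x 160 x 32 mm high, fixed to the table; origin at the centre of its underside, z up; the cover turns about the vertical line through this origin. Its +x side carries the pin and, outside the pin, a short white line on the box top
- pin_top (a point): tip of the upright brass locating pin (10 mm diameter, round-nosed), fixed to the box 60 mm from the cover's axis in the box's +x direction, 42 mm above the table. The outer half of the pin shows past the rim of the unseated cover
- cover_centre (a point): centre of the top face of the cover. The cover is an orange plastic disc, 120 mm diameter, 8 mm thick, about 0.18 kg, on a central spindle: it can turn and move up and down but not tilt or shift. Its top face is 50.8 mm above the table as it starts (standing just above the pin's tip) and 42 mm when fully pressed down. It can be pressed anywhere on top
- tab_top (a point): top centre of the round black tab on the cover (20 mm diameter, standing 16 mm above the top face), 40 mm from the cover's axis, straight across the axis from the notch (180 degrees round). Pushing its side takes 1 to 2 N; the cover stays where it is left
- notch (a point): middle of the open notch in the cover's rim, at the top face, 60 mm from the axis, where the pin must stand; the notch is about 19 mm wide there and 13 mm deep from the rim, so the pin has about 4 mm to spare on either side. A short white line on the cover points at it
- cover_turn (a joint): turn of the cover relative to the box in rad, growing anticlockwise seen from above; 0 (or 6.283, a full turn) is notch over pin. It turns freely both ways, from -6.4 to 12.7
- cover_press (a joint): downward travel of the cover in m: 0 as it starts, 0.0088 fully down on the seal, negative when pulled up. Pressing takes about 3 N against friction and it stays where it is left; with the notch off the pin it is stopped within 3 mm
- mug: grey ceramic mug, 82 mm across, 92 mm high, handle on its +y side, loose; origin at the centre of its underside; bystander standing beside the box
- tongs: stainless steel tongs lying flat, about 225 mm long, 60 mm wide, 24 mm high, tips towards +x, loose; origin on the table near the middle; bystander beside the box
- glass_dish: shallow glass dish, 130 mm across, 30 mm high, loose; origin at the centre of its underside; bystander
- planter: empty aluminium planter, 140 mm across the rim, 115 mm high, loose; origin at the centre of its underside; bystander
- sunscreen: white bottle with orange cap, 48 mm diameter, 150 mm high, loose; origin at the centre of its underside; bystander
- screwdriver: screwdriver lying along its x axis, loose; bystander
Things that resemble listed ones, but are neither listed nor needed, are in the scene too. What is shaped like the battery_box but blue or turquoise is not meant.

How it is judged:
At the end, for the whole second after the job is handed in: The cover is pressed down at least 7.2 of its 8.8 mm with the notch within 5.5 mm of the pin, it is at rest, and each bystander is within 20 mm of where it began (value of joint cover_press above 0.0072 m and horizontal distance between notch and pin_top below 0.0055 m and velocity of joint cover_turn between -0.05 and 0.05 rad/s and distance of each of mug, tongs, glass_dish, planter, sunscreen, screwdriver from where it was at the start of the episode below 0.02 m); the robot touches nothing.
It fails at once if the cover is pulled up more than 4 mm (value of joint cover_press below -0.004 m).
It fails at once if a bystander is moved more than 20 mm (distance of any of mug, tongs, glass_dish, planter, sunscreen, screwdriver from where it was at the start of the episode above 0.02 m).
It also fails if it takes over 54 s, if anything falls off the work surface, if the arm or the gripper's body presses on something with over 40 N, if the wrist force passes 120 N, or if a joint passes its speed limit or range.

## Robot

A 7-joint arm with a two-finger parallel gripper is mounted at the origin on the work surface. World frame = base frame: x ahead of the robot, y to its left, z up, the work surface at z = 0. Lengths are in m, angles in rad, forces in N, time in s.
With the tool pointing down it reaches from about 0.35 to 0.9 m from the base axis. Payload 8.1 kg.
Tool frame: the origin (TCP) lies on the centre line of the jaws, within the pads' length; the fingertips stand 19 mm ahead of it and the grasp point (between the pads) is the TCP (arm.tip_reach is the distance from the TCP to the fingertips, in m); z points along the fingers, y is the line along which they close (so a half turn about z gives the same grasp; the last joint's range is limited). The gripper opens to 92 mm and grips with 3 to 60 N. Pads are 19 mm wide; open, the fingers measure 130 mm over their backs; the gripper's body (75 mm by 190 mm) begins 47 mm behind the grasp point.
Start: joints at [1.046, 0.434, 0.025, 1.573, -0.012, 1.134, -0.075], TCP at [0.256, -0.57, 0.246] pointing down, gripper open.
Joint ranges: [-2.62, 2.62], [-0.44, 2.09], [-1.27, 1.32], [0.08, 2.57], [-1.32, 4.46], [0.12, 2], [-2.74, 2.74]. Speed limits (rad/s): [2.22, 2.22, 3.01, 3.01, 3.14, 3.14, 3.14].

## Interface

Orientations are given as a rotation vector (axis times angle).
In Python, from cell import arm gives the robot as it stands.
- The arm moves only by the tool arm_command, never from a script. Its argument "targets" is a list that holds one entry, the list of rows, each a list of 6 numbers: the shift along the tool's x, y, z in m, then the turn, a rotation vector about the tool's x, y, z in rad. A call has 1 to 10 rows; each row shifts and turns the commanded pose from where the row before left it, along the tool's axes as they then stand; what a row does not reach is not made up. A row lasts 1/8 s, in which the tool goes at most 62.5 mm and 10.7 degrees, less where a joint would pass 70% of its speed; a pose out of reach is approached as far as the arm can. A call with a gripper value outside its range is refused whole. "jaw" is the finger opening in m, from 0 to 0.0918, set as the call begins (left out, the last holds). The fingers move at their own pace and stop on an object; "newtons" is the grip in N (left out, the last holds). Time passes only in rows, so rows that do not move let the fingers close. It gives the time, the measured TCP pose, the force, the opening and the grip force at its end, in the units of the state.
- arm.observe(): the state, without advancing time (a new reading comes with each control period).
- arm.get_image(name): name is "scene" or "top" or "wrist"; returns a dict with "pixels" (420x560x3 uint8, red, green, blue), "z_map" (420x560 float32, m along the optical axis (not along the pixel's ray), 0 where there is no reading), "fx", "fy", "cx", "cy" (pixels), "xyz" and "rotation" of the camera in the world; the wrist camera has in their place "T_tool_cam" (4x4, takes a point from camera to tool coordinates, whose origin is the TCP and whose axes are the flange's). Camera axes: x right, y down, z forward; pixel columns grow to the right and rows downward; lengths in m; the calibration is good to about 2 mm. A picture is of the moment at which its call begins: read the wrist's pose just before it.
- arm.sign_off(): hands the job in; it is judged then, once.
The state is a dict: "clock": time; "joints": joint angles; "dq": joint speeds; "joint_efforts": joint torques, N m; "position": TCP position; "ee_rot": TCP orientation; "force": force on the tool from outside, world axes, zero at the start; "ft_torque": the same for the moment, N m; "width": opening from 0.0 (shut) to 1.0 (fully open); "gripper_force": force on a finger pad.
Only numpy, scipy, OpenCV 4.12 (cv2) and the standard library are available. Lean on these libraries where they do the work, as an engineer would, in place of code of your own. Each camera call takes 0.05 s, during which the arm holds its last target. There are 200 camera calls.

## Working session

There is one attempt and no reset: what is moved stays moved. The work goes in short steps, Python scripts to look and compute and a tool call to move; the robot and the scene stay as the last step left them, time stands still between calls to the robot, and variables do not carry over. Pictures are saved under pics/ and viewed, at most 10 in all, crops included, and the job is handed in when it is done.

Besides the shell and the picture viewer there is one more tool, called after "Request:" in YAML: its name, and indented under it one key for each argument. arm_command: Moves the arm, as the interface text tells. Its arguments: {"type":"object","properties":{"targets":{"type":"array","items":{"type":"array","items":{"type":"array","items":{"type":"number"}}}},"jaw":{"type":"number"},"newtons":{"type":"number"}},"required":["targets"]}

```bash
mkdir -p pics; ls; python3 - <<'E'
from cell import arm
import cv2,numpy as np
s=arm.observe();print(s['clock'],s['position'],s['ee_rot'],s['force'],s['width'])
for n in ['scene','top']:
    d=arm.get_image(n);np.savez(f'{n}.npz',**d);cv2.imwrite(f'pics/{n}0.png',d['pixels'][...,::-1]);print(n,d['xyz'],d['rotation'],d['fx'],d['cx'],d['cy'])
E
```

```text
pics
0.0 [ 0.25562164 -0.56982238  0.24495068] [-3.07057637e+00 -6.57157559e-01  7.32445354e-04] [-0.36623011 -0.0682507   0.80549357] 0.997435313588222
scene [ 1.29793321 -0.48739401  1.2513573 ] [-2.16385605 -1.27280438  0.4359773 ] 493.16337146114404 278.5119568281738 214.5366429434509
top [0.39575284 0.02209638 1.12820763] [-2.1975258   2.18604975 -0.09516788] 411.93878393370045 285.4402638489419 214.49476431989237
```

View pics/top0.png

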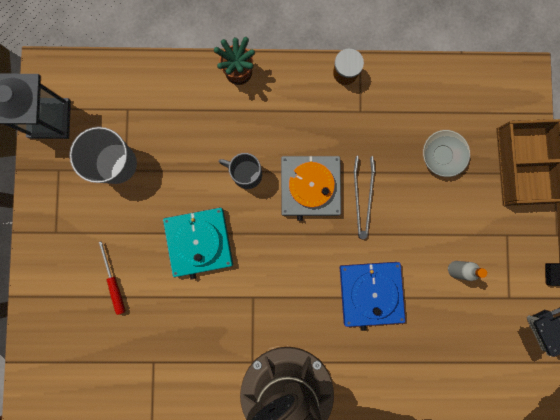

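View pics/scene0.png

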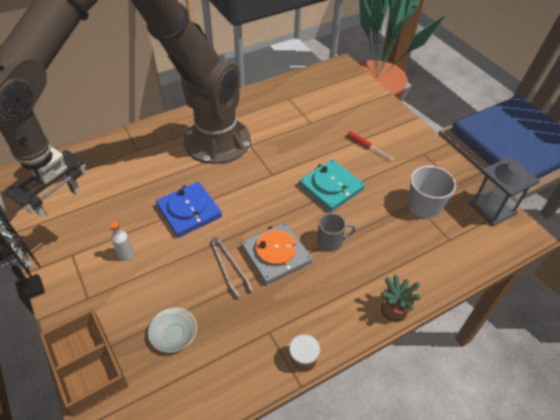

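The top view shows three boxes: grey with an orange cover (311,186), turquoise (198,242) and blue (373,294). Only the grey/orange one fits the description. I'll enlarge it and measure.

```bash
cat > h.py <<'E'
import numpy as np,cv2
from scipy.spatial.transform import Rotation as R
def cam(d,s=None):
    if 'xyz' in d: return np.array(d['xyz']),R.from_rotvec(d['rotation']).as_matrix()
    T=np.eye(4);T[:3,:3]=R.from_rotvec(s['ee_rot']).as_matrix();T[:3,3]=s['position'];T=T@d['T_tool_cam'];return T[:3,3],T[:3,:3]
def ray(d,uv,z,s=None):
    o,r=cam(d,s);uv=np.atleast_2d(uv).astype(float)
    v=np.c_[(uv[:,0]-d['cx'])/d['fx'],(uv[:,1]-d['cy'])/d['fy'],np.ones(len(uv))]@r.T
    return o+v*((z-o[2])/v[:,2])[:,None]
def orange(p):
    h=cv2.cvtColor(p,cv2.COLOR_RGB2HSV);return cv2.inRange(h,(5,170,120),(22,255,255))
E
python3 - <<'E'
from h import *
d=dict(np.load('top.npz'));p=d['pixels']
m=orange(p)[140:230,270:350]
c=max(cv2.findContours(m,0,2)[0],key=cv2.contourArea);hull=cv2.convexHull(c)[:,0]+[270,140]
w=ray(d,hull,.0508);print('disc',cv2.minEnclosingCircle(w[:,:2].astype(np.float32)),cv2.fitEllipse(w[:,:2].astype(np.float32)))
g=cv2.cvtColor(p,cv2.COLOR_RGB2GRAY)
k=(g<45).astype(np.uint8);k[:175]=0;k[203:]=0;k[:,:313]=0;k[:,336:]=0
v,u=np.nonzero(k);print('tab',len(u),u.mean(),v.mean(),ray(d,[u.mean(),v.mean()],.0668))
h=cv2.cvtColor(p,cv2.COLOR_RGB2HSV)
b=((h[...,1]<60)&(g>70)).astype(np.uint8);b[:,:272]=0;b[:,348:]=0;b[:148]=0;b[222:]=0
c=max(cv2.findContours(b,0,2)[0],key=cv2.contourArea);r=cv2.minAreaRect(c);print(r);bp=ray(d,cv2.boxPoints(r),.032);print(bp,bp.mean(0))
cv2.imwrite('pics/crop.png',cv2.resize(p[145:225,265:365],(800,640),interpolation=2)[:600,:,::-1])
E
```

```text
disc ((0.5545781254768372, -0.06179297715425491), 0.06015520915389061) ((0.5543741583824158, -0.06164444983005524), (0.11899875104427338, 0.11904231458902359), 100.34677124023438)
tab 36 325.0833333333333 191.02777777777777 [[ 0.53409279 -0.09613789  0.0668    ]]
((310.5, 185.0), (58.0, 59.0), 90.0)
[[ 0.63289387  0.01878167  0.032     ]
 [ 0.63415814 -0.14058428  0.032     ]
 [ 0.47705375 -0.1398226   0.032     ]
 [ 0.47613977  0.01792383  0.032     ]] [ 0.55506138 -0.06092535  0.032     ]
```

View pics/crop.png

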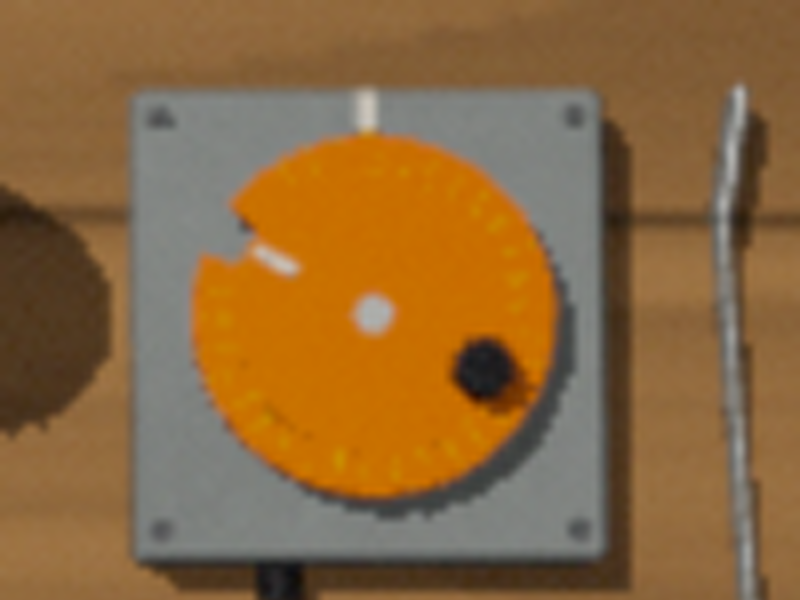

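The crop confirms it: grey box, orange cover. The notch is at the upper left, crop (235,230), and the tab at the lower right, (485,370). The white box line points up, at (367,110), which is world +x. I measure the cover centre at (0.5545,-0.0617), the tab angle at about -120.6° and the turn needed at about -59.5°. Plan: straddle the tab with narrowly set fingertips, push it round clockwise with one of them, then press down in place.

```bash
cat >> h.py <<'E'
def delta(s,pos,yaw):  # yaw: world angle (deg) of tool y, tool z down
    t=np.radians(yaw);y=np.array([np.cos(t),np.sin(t),0]);z=np.array([0,0,-1.]);M=np.c_[np.cross(y,z),y,z]
    r=R.from_rotvec(s['ee_rot']).as_matrix()
    print('shift',(r.T@(np.array(pos)-s['position'])).round(4),'turn',R.from_matrix(r.T@M).as_rotvec().round(4))
E
python3 - <<'E'
from h import *
from cell import arm
delta(arm.observe(),[.5341,-.0962,.18],-30.5)
E
```

```text
shift [ 0.4479 -0.3181  0.0654] turn [-1.400e-03 -3.000e-04 -6.167e-01]
```

Request:
arm_command:
  targets:
    - [[0.0448, -0.0318, 0, 0, 0, 0], [0.0448, -0.0318, 0, 0, 0, 0], [0.0448, -0.0318, 0, 0, 0, 0], [0.0448, -0.0318, 0, 0, 0, 0], [0.0448, -0.0318, 0, 0, 0, 0], [0.0448, -0.0318, 0, 0, 0, 0], [0.0448, -0.0318, 0, 0, 0, 0], [0.0448, -0.0318, 0, 0, 0, 0], [0.0448, -0.0318, 0, 0, 0, 0], [0.0448, -0.0318, 0, 0, 0, 0]]
  jaw: 0.032

```text
clock: 1.35
position: [0.5349, -0.0952, 0.2455]
ee_rot: [3.072, 0.657, -0.001]
force: [1.0, -0.5, 0.4]
width: 0.35
gripper_force: 0.0
```

Request:
arm_command:
  targets:
    - [[0, 0, 0.011, 0, 0, -0.103], [0, 0, 0.011, 0, 0, -0.103], [0, 0, 0.011, 0, 0, -0.103], [0, 0, 0.011, 0, 0, -0.103], [0, 0, 0.011, 0, 0, -0.103], [0, 0, 0.011, 0, 0, -0.103], [0, 0, 0, 0, 0, 0], [0, 0, 0, 0, 0, 0]]

```text
clock: 2.35
position: [0.5345, -0.0968, 0.18]
ee_rot: [-2.728, -1.557, -0.0]
force: [-0.4, -0.2, 0.2]
width: 0.349
gripper_force: 0.0
```

```bash
python3 - <<'E'
from h import *
from cell import arm
s=arm.observe();print(s['clock'],s['position'],s['width'],s['force'])
delta(s,[.5341,-.0962,.074],-30.5)
d=arm.get_image('wrist');np.savez('w.npz',**d);cv2.imwrite('pics/w1.png',d['pixels'][...,::-1])
m=orange(d['pixels']);c=max(cv2.findContours(m,0,2)[0],key=cv2.contourArea);h=cv2.convexHull(c)[:,0]
w=ray(d,h,.0508,s);print(cv2.fitEllipse(w[:,:2].astype(np.float32)),w.min(0),w.max(0))
E
```

```text
2.35 [ 0.5345195  -0.09675767  0.17995164] 0.34916956689148476 [-0.35910116 -0.21116122  0.23542606]
shift [ 0.0003 -0.0006  0.106 ] turn [ 0.     -0.0001 -0.0011]
((0.5560029149055481, -0.06187565252184868), (0.11841583997011185, 0.11893794685602188), 144.1022491455078) [ 0.49678776 -0.12134605  0.0508    ] [ 0.61621968 -0.00241152  0.0508    ]
```

View pics/w1.png

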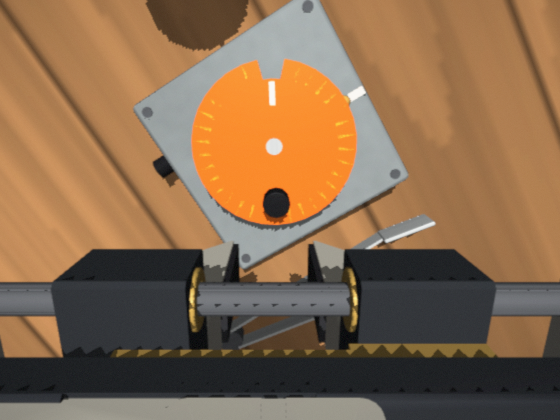

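The wrist view shows the cover centre at (274,147), the tab at (276,203) between the finger lines, the notch at (272,70) and the box's white line at (357,95). I'll work out the angles from these.

```bash
python3 - <<'E'
from h import *
from cell import arm
s=arm.observe();d=dict(np.load('w.npz'))
p=d['pixels'];C=np.array([.556,-.0619])
g=p.max(2);k=(g<60).astype(np.uint8);k[:185]=0;k[222:]=0;k[:,:255]=0;k[:,295:]=0
c=max(cv2.findContours(k,0,2)[0],key=cv2.contourArea);t=cv2.minEnclosingCircle(c);print(t)
h=cv2.cvtColor(p,cv2.COLOR_RGB2HSV)
wl=((h[...,1]<40)&(h[...,2]>200)).astype(np.uint8)
n,l,st,ce=cv2.connectedComponentsWithStats(wl)
for i in range(1,n):
    if st[i,4]>20 and ce[i][1]<240: print('white',st[i],ce[i])
cor=np.array([[309,6],[396,173],[246,258],[147,112]],float)
wc=ray(d,cor,.032,s)[:,:2];print('box',wc.mean(0));e=wc[0]-wc[3];print('edges',[np.degrees(np.arctan2(*(wc[(i+1)%4]-wc[i])[::-1])) for i in range(4)])
for nme,uv,z in [('tab',t[0],.0668),('notch',[272,68],.0508),('line',[357,95],.032),('spindle',[274,147],.0508)]:
    w=ray(d,uv,z,s)[0,:2];print(nme,w,np.hypot(*(w-C)),np.degrees(np.arctan2(*(w-C)[::-1])))
E
```

```text
((275.70001220703125, 202.5), 14.182476997375488)
white [269  82   6  23 115] [271.60869565  93.        ]
white [347  86  19  16 156] [356.03205128  93.19230769]
white [267 139  15  16 188] [273.7287234  146.17021277]
white [386 222  49  20 156] [410.41666667 231.28205128]
box [ 0.5567964  -0.06203498]
edges [np.float64(-89.4017301353398), np.float64(-179.32468458869928), np.float64(90.72580681269116), np.float64(0.43159910645691363)]
tab [ 0.53817312 -0.09512695] 0.03770712706495466 -118.21438775364781
notch [ 0.58223771 -0.015288  ] 0.05348921064555069 60.6250117759377
line [ 0.62808195 -0.06250355] 0.07208448136544889 -0.4797357387215653
spindle [ 0.55610556 -0.06238487] 0.0004962234673023598 -77.71837529078633
```

Request:
arm_command:
  targets:
    - [[0.001, 0, 0.02, 0, 0, 0], [0, 0, 0.02, 0, 0, 0], [0, 0, 0.02, 0, 0, 0], [0, 0, 0.015, 0, 0, 0], [0, 0, 0.012, 0, 0, 0], [0, 0, 0.01, 0, 0, 0], [0, 0, 0.008, 0, 0, 0], [0, 0, 0, 0, 0, 0], [0, 0, 0, 0, 0, 0]]

```text
clock: 3.52
position: [0.5352, -0.0959, 0.075]
ee_rot: [2.726, 1.56, 0.001]
force: [0.0, 0.2, -0.2]
width: 0.349
gripper_force: 0.0
```

Request:
arm_command:
  targets:
    - [[0, 0, 0, 0, 0, 0], [0, 0, 0, 0, 0, 0], [0, 0, 0, 0, 0, 0]]
  jaw: 0.024
  newtons: 5

```text
clock: 3.9
position: [0.5351, -0.0959, 0.0749]
ee_rot: [2.726, 1.56, 0.001]
force: [0.3, -0.4, -0.4]
width: 0.265
gripper_force: 0.2
```

Request:
arm_command:
  targets:
    - [[0.00015, -0.0035, 0, 0, 0, 0.0873], [0.00015, -0.0035, 0, 0, 0, 0.0873], [0.00015, -0.0035, 0, 0, 0, 0.0873], [0.00015, -0.0035, 0, 0, 0, 0.0873]]

```text
clock: 4.4
position: [0.5248, -0.087, 0.0749]
ee_rot: [2.957, 1.059, 0.001]
force: [1.5, 0.2, -0.6]
width: 0.262
gripper_force: 0.7
```

Request:
arm_command:
  targets:
    - [[0.00015, -0.0035, 0, 0, 0, 0.0873], [0.00015, -0.0035, 0, 0, 0, 0.0873], [0.00015, -0.0035, 0, 0, 0, 0.0873], [0.00015, -0.0035, 0, 0, 0, 0.0873], [0.00015, -0.0035, 0, 0, 0, 0.0873], [0.00015, -0.0035, 0, 0, 0, 0.0873], [0, 0, 0, 0, 0, 0], [0, 0, 0, 0, 0, 0]]

```text
clock: 5.4
position: [0.5156, -0.0679, 0.0747]
ee_rot: [3.13, 0.265, -0.0]
force: [-0.3, 0.5, 0.1]
width: 0.261
gripper_force: 0.0
```

```bash
cat > look.py <<'E'
import sys
from h import *
from cell import arm
s=arm.observe();print(s['clock'],s['position'],s['ee_rot'],s['force'])
d=arm.get_image('wrist');cv2.imwrite(f'pics/{sys.argv[1]}.png',d['pixels'][...,::-1])
p=d['pixels'];h=cv2.cvtColor(p,cv2.COLOR_RGB2HSV)
n,l,st,ce=cv2.connectedComponentsWithStats(((h[...,1]<40)&(h[...,2]>185)).astype(np.uint8))
C=None
for i in range(1,n):
    if st[i,4]>25 and ce[i][1]<300:
        for z in (.0508,.032):
            w=ray(d,ce[i],z,s)[0,:2];q=w-[.556,-.062];print(st[i],ce[i].round(1),z,w.round(4),np.hypot(*q).round(4),np.degrees(np.arctan2(q[1],q[0])).round(1))
delta(s,[.516,-.062,.075],-90)
E
python3 look.py w2
```

```text
5.4 [ 0.51560895 -0.06792429  0.07472504] [ 3.13038578e+00  2.64802653e-01 -2.28348393e-04] [-0.26786637  0.46730277  0.07062194]
[290   0  19  26 377] [298.9  11.9] 0.0508 [ 0.6227 -0.0607] 0.0667 1.1
[290   0  19  26 377] [298.9  11.9] 0.032 [ 0.6269 -0.0612] 0.0709 0.7
[521  46  39  82 462] [541.3  87.6] 0.0508 [ 0.6115 -0.1665] 0.1183 -62.0
[521  46  39  82 462] [541.3  87.6] 0.032 [ 0.6144 -0.1793] 0.131 -63.5
[266  69  10  39 344] [270.6  88. ] 0.0508 [ 0.5922 -0.0544] 0.037 11.9
[266  69  10  39 344] [270.6  88. ] 0.032 [ 0.5928 -0.0541] 0.0377 12.0
[478 129  37 127 520] [496.3 192.1] 0.0508 [ 0.565  -0.1628] 0.1012 -84.9
[478 129  37 127 520] [496.3 192.1] 0.032 [ 0.5625 -0.1751] 0.1133 -86.7
[262 162  25  26 506] [273.8 174.4] 0.0508 [ 0.5561 -0.0619] 0.0001 46.1
[262 162  25  26 506] [273.8 174.4] 0.032 [ 0.5525 -0.0625] 0.0035 -171.1
[540 222  20  41 153] [549.7 242.1] 0.0508 [ 0.546  -0.1955] 0.1339 -94.3
[540 222  20  41 153] [549.7 242.1] 0.032 [ 0.5413 -0.2117] 0.1504 -95.6
[472 268   6  10  31] [474.4 272.8] 0.0508 [ 0.5249 -0.1655] 0.1081 -106.7
[472 268   6  10  31] [474.4 272.8] 0.032 [ 0.5177 -0.1782] 0.1223 -108.3
shift [ 0.0014 -0.0058 -0.0003] turn [0.000e+00 1.000e-04 1.688e-01]
```

View pics/w2.png

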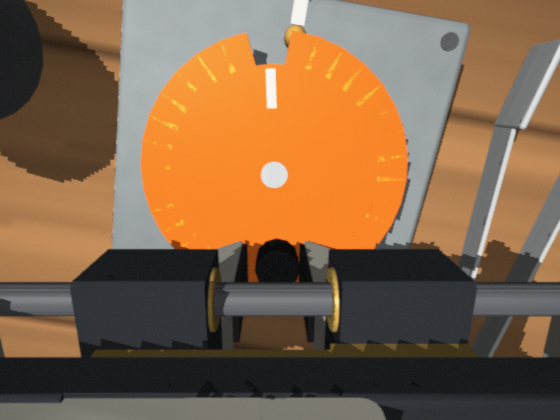

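The view shows the notch at (262,50) and the brass pin tip at (295,37). The cover line is about 11.5° short of the box line.

Request:
arm_command:
  targets:
    - [[0.0002, -0.0028, 0, 0, 0, 0.067], [0.0002, -0.0028, 0, 0, 0, 0.067], [0.0002, -0.0024, 0, 0, 0, 0.062], [0, 0, 0, 0, 0, 0], [0, 0, 0, 0, 0, 0]]

```text
clock: 6.08
position: [0.5153, -0.0601, 0.0747]
ee_rot: [3.141, -0.043, -0.0]
force: [0.0, -0.2, -0.2]
width: 0.264
gripper_force: 0.3
```

```bash
python3 look.py w3
```

```text
6.075 [ 0.5152853  -0.06009517  0.07465365] [ 3.14123623e+00 -4.33506717e-02 -4.85554580e-04] [ 0.02059071 -0.24202939 -0.21203625]
[260   0  16  24 353] [267.3  11.2] 0.0508 [ 0.6224 -0.0613] 0.0664 0.6
[260   0  16  24 353] [267.3  11.2] 0.032 [ 0.6265 -0.0611] 0.0705 0.7
[516   0  27  78 467] [529.   37.8] 0.0508 [ 0.6097 -0.1672] 0.1181 -63.0
[516   0  27  78 467] [529.   37.8] 0.032 [ 0.6123 -0.1794] 0.1302 -64.4
[101  29  41  68 953] [115.1  61. ] 0.0508 [0.6055 0.0021] 0.081 52.3
[101  29  41  68 953] [115.1  61. ] 0.032 [0.6076 0.0096] 0.0883 54.2
[137  59  19  17 122] [148.   67.6] 0.0508 [ 0.6026 -0.0112] 0.069 47.5
[137  59  19  17 122] [148.   67.6] 0.032 [ 0.6044 -0.0052] 0.0746 49.6
[264  69  11  40 344] [269.1  88.6] 0.0508 [ 0.5929 -0.0611] 0.0369 1.4
[264  69  11  40 344] [269.1  88.6] 0.032 [ 0.5936 -0.0609] 0.0376 1.6
[ 112   78   50   49 1155] [135.  101.8] 0.0508 [ 0.5892 -0.0041] 0.0667 60.2
[ 112   78   50   49 1155] [135.  101.8] 0.032 [0.5894 0.0027] 0.0728 62.7
[497  81  15 158 696] [504.2 159.5] 0.0508 [ 0.5602 -0.1642] 0.1023 -87.7
[497  81  15 158 696] [504.2 159.5] 0.032 [ 0.557 -0.176] 0.114 -89.5
[261 163  26  25 512] [273.3 174.8] 0.0508 [ 0.5561 -0.0619] 0.0001 52.7
[261 163  26  25 512] [273.3 174.8] 0.032 [ 0.5524 -0.0618] 0.0036 176.7
[556 224   4  14  35] [558.  231.9] 0.0508 [ 0.5254 -0.1941] 0.1356 -103.1
[556 224   4  14  35] [558.  231.9] 0.032 [ 0.5181 -0.2094] 0.1522 -104.4
shift [ 0.0008  0.0019 -0.0003] turn [ 0.0001  0.0003 -0.0276]
```

View pics/w3.png

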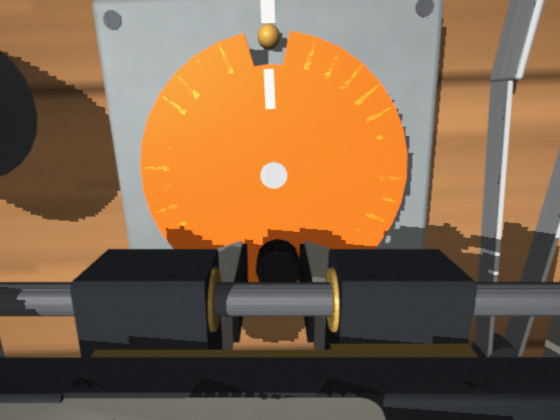

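The notch now stands centred on the pin: brass at (269,36) in the notch, 0.7° off. I'll widen the jaws slightly and press.

Request:
arm_command:
  targets:
    - [[0, 0, 0, 0, 0, 0], [0, 0, 0, 0, 0, 0], [0, 0, 0.002, 0, 0, 0], [0, 0, 0.002, 0, 0, 0], [0, 0, 0.002, 0, 0, 0], [0, 0, 0.002, 0, 0, 0], [0, 0, 0.002, 0, 0, 0], [0, 0, 0.001, 0, 0, 0], [0, 0, 0.001, 0, 0, 0]]
  jaw: 0.03

```text
clock: 7.25
position: [0.5154, -0.0599, 0.0627]
ee_rot: [3.141, -0.046, -0.0]
force: [-1.1, -0.2, 1.5]
width: 0.325
gripper_force: 1.0
```

Request:
arm_command:
  targets:
    - [[0, 0, 0.001, 0, 0, 0], [0, 0, 0.001, 0, 0, 0], [0, 0, 0, 0, 0, 0], [0, 0, 0, 0, 0, 0]]

```text
clock: 7.75
position: [0.5154, -0.0599, 0.0609]
ee_rot: [3.141, -0.046, 0.0]
force: [-2.1, 1.0, 6.3]
width: 0.328
gripper_force: 3.0
```

Request:
arm_command:
  targets:
    - [[0, 0, 0.001, 0, 0, 0], [0, 0, 0.001, 0, 0, 0], [0, 0, 0, 0, 0, 0], [0, 0, 0, 0, 0, 0]]

```text
clock: 8.25
position: [0.5154, -0.0599, 0.0599]
ee_rot: [3.141, -0.046, 0.001]
force: [-6.2, 1.7, 21.1]
width: 0.327
gripper_force: 10.4
```

It is seated: stiff at tip height 41 mm. Retreating.

Request:
arm_command:
  targets:
    - [[0, 0, -0.002, 0, 0, 0], [0, 0, -0.002, 0, 0, 0], [0, 0, 0, 0, 0, 0], [0, 0, 0, 0, 0, 0], [0, 0, -0.01, 0, 0, 0], [0, 0, -0.02, 0, 0, 0], [0, 0, -0.03, 0, 0, 0], [0, 0, -0.03, 0, 0, 0], [0, 0, 0, 0, 0, 0], [0, 0, 0, 0, 0, 0]]
  jaw: 0.04

```text
clock: 9.5
position: [0.5152, -0.0599, 0.1526]
ee_rot: [3.141, -0.046, -0.0]
force: [-0.5, -0.0, -0.5]
width: 0.434
gripper_force: 0.0
```

```bash
python3 look.py w4 | head -1;python3 - <<'E'
from h import *
from cell import arm
s=arm.observe();d=arm.get_image('wrist');z=d['z_map'];p=d['pixels'];o,r=cam(d,s)
v,u=np.nonzero((orange(p)>0)&(z>0));q=np.c_[(u-d['cx'])/d['fx'],(v-d['cy'])/d['fy'],np.ones(len(u))]*z[v,u][:,None]@r.T+o
print('cover z',np.median(q[:,2]),len(u))
E
```

```text
9.5 [ 0.5151586  -0.05993208  0.15261855] [ 3.14119810e+00 -4.60028477e-02 -2.21221670e-04] [-0.51045119 -0.03269932 -0.51668626]
cover z 0.04054904283373395 22664
```

View pics/w4.png

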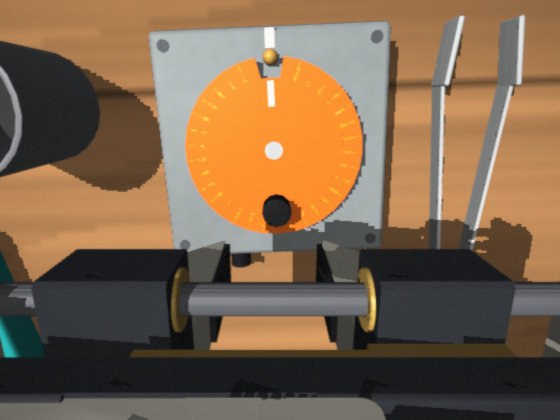

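The cover top reads 40.5 mm by depth, so it is fully down. The pin stands in the notch at (270,57), the tab is at (277,211), and the mug and tongs look undisturbed. The hand is clear.

```bash
python3 -c "
from cell import arm
print(arm.sign_off())"
```

```text
the job is handed in; nothing more can be done
None
```

I turned the cover until its notch stood over the pin and pressed it fully down onto its seal. The hand is clear, the mug and tongs beside the box look undisturbed, and the job is handed in at about 9.5 s; no verdict came back.

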